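Put the carton away under the low rack and hang its stock card

TASK

Slide the loose carton, flat on the bench, under the low rack into the one empty bay until it is fully home against the rear stop. Then take the stock-card hanger standing on the right of the bench and hang it astride the rail on top of the rack, over the middle of that bay. Leave all the other goods as they are.

Things in the scene. Friction and masses are not known exactly. Their poses are not given: they have to be found in the camera images.
- rack: Low steel rack fixed to the bench, 110 (x) x 450 (y) mm. Origin: centre of its footprint; x points into the bays, away from the robot. Three floorless bays centred at y = -144, 0, +144 mm, 126 mm wide between 18 mm posts, open in front (x = -55 mm), closed by a 30 mm high rear stop with its face at x = +45 mm. Rail end posts: 198 mm high, at y = +-216 mm.
- deck_edge (a point): Middle of the front lower edge of the rack's slatted deck, which overhangs all the bays: 84 mm above the bench, deck top at 102 mm. Rack x = -54 mm, y = 0.
- rail_mid (a point): Middle of the card rail, a round steel bar of 12 mm diameter along the rack's y; this point is on its axis, 175 mm above the bench, at rack x = 0. Free between the end posts, with 67 mm clear beneath it. Axes as the rack's.
- bay: The empty bay (any of the three), with a thin worn black mat (1 mm, 96 x 110 mm, no obstacle) on its floor. Origin: on the bench at the bay's mid-width, where the carton's origin belongs when home, though 2 mm short of contact with the rear stop. Axes as the rack's.
- carton: Cardboard carton on the bench in front of the rack, 100 (x) x 110 (y) x 70 mm high, about 0.5 kg; too large to grip. Origin: centre of its underside, z up. It starts turned by up to 0.3 rad. When home, its front face is flush with the rack's front posts.
- hanger: Stock-card hanger: inverted U of 3 mm aluminium sheet, a paper card on each face, standing on its two legs on the right of the bench. Width 50 mm (its y), thickness over both legs 28 mm (its x), gap between legs 22 mm, height 50 mm (47 mm below the bridge). Faces alike, 60 g. Origin: centre of its underside, at the feet; 134 mm above the bench when hung.
- carton_b: sealed cardboard carton already stored in another bay, 100 (x) x 112 (y) x 62 mm high; origin at the centre of its underside
- stock_bin: grey open plastic bin with parts, stored in another bay, 100 (x) x 108 (y) x 55 mm high; origin at the centre of its underside
- oil_can: upright tin can, diameter 64 mm, 150 mm high, on the left of the bench; origin at the centre of its underside
- bolt_jar: upright jar, diameter 66 mm, 85 mm high, on the right of the bench; origin at the centre of its underside
- bearing: steel bearing ring lying flat, diameter 72 mm, 22 mm high; origin at the centre of its underside
- wrench: steel wrench lying flat on the right near the robot; origin on its underside near the middle
- pulley: dark steel pulley lying flat, diameter 80 mm, 34 mm high; origin at the centre of its underside
- screw_cup: white plastic cup, diameter 70 mm, 60 mm high, on the left; origin at the centre of its underside
Mind the look-alikes: they are no part of the job. What is shaped like the carton but turquoise is not meant. Leave any black look-alike of the hanger alone.

How it is judged:
By the outcome, as a careful person would: the job done as asked, in the order asked, and still so for the second after the job is handed in, with the robot touching nothing.
It also fails if it takes over 64 s, if anything falls off the work surface, if the arm or the gripper's body presses on something with over 40 N, if the wrist force passes 120 N, or if a joint passes its speed limit or range.

ROBOT

A 6-joint arm with a two-finger parallel gripper is mounted at the origin on the work surface. World frame = base frame: x ahead of the robot, y to its left, z up, the work surface at z = 0. Lengths are in m, angles in rad, forces in N, time in s.
With the tool pointing down it reaches from about 0.4 to 0.825 m from the base axis. Payload 7 kg.
Tool frame: the origin (TCP) lies midway between the tips of the shut fingers; the grasp point (between the pads) lies 19 mm behind it (pinch_z is the distance from the TCP to the grasp point, in m); z points along the fingers, y is the line along which they close (so a half turn about z gives the same grasp; the last joint's range is limited). The gripper opens to 88 mm and grips with 3 to 60 N. Pads are 19 mm wide; open, the fingers measure 130 mm over their backs; the gripper's body (78 mm by 193 mm) begins 47 mm behind the grasp point.
Start: joints at [1.566, 0.359, 0.012, 0, -1.224, -0.288], TCP at [0.195, 0.646, 0.192] pointing down, gripper open.
Joint ranges: [-3.07, 3.07], [-1.43, 2.12], [-1.02, 1.25], [-3.03, 1.67], [-3.05, -0], [-3.03, 3.03]. Speed limits (rad/s): [2.39, 2.39, 3.01, 3.14, 3.14, 3.14].

INTERFACE

Orientations are given as a unit quaternion [x, y, z, w].
In Python, from plant import * gives the robot as it stands.
- The arm moves only by the tool play_rows, never from a script. Its argument "deltas" is a list of rows, each an object with "translation": the shift along the tool's x, y, z in units of 2.5 cm (1.0 is 2.5 cm), a list of three; "twist": the turn, a rotation vector about the tool's x, y, z in units of 0.1 rad (1.0 is 0.1 rad), a list of three. A call has 1 to 10 rows; each row shifts and turns the commanded pose from where the row before left it, along the tool's axes as they then stand; what a row does not reach is not made up. A row lasts 1/10 s, in which the tool goes at most 50 mm and 8.59 degrees, less where a joint would pass 70% of its speed; a pose out of reach is approached as far as the arm can. A call with a number of a shift or a turn outside -1 to 1 is refused whole. A call with a gripper value outside its range is refused whole. "gripper" is the opening, from 0 (shut) to 1 (fully open), set as the call begins (left out, the last holds). The fingers move at their own pace and stop on an object; "grip_force" is the grip in N (left out, the last holds). Time passes only in rows, so rows that do not move let the fingers close. It gives the time, the measured TCP pose, the force, the opening and the grip force at its end, in the units of the state.
- get_obs(): the state, without advancing time (a new reading comes with each control period).
- grab_frame(name): name is "scene" or "top" or "wrist"; returns a dict with "frame" (480x640x3 uint8, blue, green, red), "K" (3x3 intrinsics, pixels), "D" ([k1, k2, p1, p2, k3] as OpenCV has them; the pictures are not rectified), "cam_to_world" (4x4, takes a point from camera to world coordinates); the wrist camera has in their place "T_tool_cam" (4x4, takes a point from camera to tool coordinates, whose origin is the TCP and whose axes are the flange's). Camera axes: x right, y down, z forward; pixel columns grow to the right and rows downward; lengths in m; the calibration is good to about 2 mm. A picture is of the moment at which its call begins: read the wrist's pose just before it. There is no depth.
- job_done(): hands the job in; it is judged then, once.
Trained networks look in the newest picture that a camera, given by its name, has taken for a name from the list of things; names that differ only in an ending like _2 or _b are one class to them, and where a whole thing is asked for, a point or a joint stands for the part that bears it (a point fixed in the world has none). Each returns a list of dicts, best first, with "score" (0 to 1); they miss things now and then, are a little off and sometimes report something else, mostly with a low value. They report only what shows in the picture. A call takes as long as a camera call. They do not tell look-alikes from the thing itself.
- regions_of(camera, query): "region" (480x640 bool, what is visible of it) and "rect" ([left, top, width, height] in pixels, round what is visible of it).
- mark_of(camera, query): "at" ([row, column] in pixels: a listed point, or the origin of a listed thing).
The state is a dict: "time": time; "q": joint angles; "joint_vel": joint speeds; "joint_efforts": joint torques, N m; "eef_pos": TCP position; "tcp_rot": TCP orientation; "wrist_force": force on the tool from outside, world axes, zero at the start; "wrist_torque": the same for the moment, N m; "gripper_width": finger opening in m; "grasp_force": force on a finger pad.
Only numpy, scipy, OpenCV 4.12 (cv2) and the standard library are available. Lean on these libraries where they do the work, as an engineer would, in place of code of your own. Each camera call takes 0.05 s, during which the arm holds its last target. There are 200 camera calls.

## Working session

There is one attempt and no reset: what is moved stays moved. The work goes in short steps, Python scripts to look and compute and a tool call to move; the robot and the scene stay as the last step left them, time stands still between calls to the robot, and variables do not carry over. Pictures are saved under pics/ and viewed, at most 10 in all, crops included, and the job is handed in when it is done.

Besides the shell and the picture viewer there is one more tool, called by a JSON object that holds its "name" and its "arguments". play_rows: Moves the arm, as the interface text tells. Its arguments: {"type":"object","properties":{"deltas":{"type":"array"},"gripper":{"type":"number"},"grip_force":{"type":"number"}},"required":["deltas"]}

```bash
ls; mkdir -p pics; cat > h.py <<'E'
from plant import *
import numpy as np, cv2
from scipy.spatial.transform import Rotation as R
def ray(f,px):
    # px (col,row)
    p=cv2.undistortPoints(np.array([[px]],float),f["K"],np.array(f["D"]))[0,0]
    T=np.array(f["cam_to_world"]); d=T[:3,:3]@np.array([p[0],p[1],1]); return T[:3,3],d
def atz(f,px,z):
    o,d=ray(f,px); return o+d*(z-o[2])/d[2]
def proj(f,P):
    T=np.linalg.inv(np.array(f["cam_to_world"])); P=np.atleast_2d(P)@T[:3,:3].T+T[:3,3]
    return cv2.projectPoints(P,np.zeros(3),np.zeros(3),f["K"],np.array(f["D"]))[0][:,0]
E
python3 - <<'E'
from h import *
o=get_obs(); print(o)
for c in("top","scene"):
    f=grab_frame(c); f["K"]=np.array(f["K"],float); cv2.imwrite(f"pics/{c}0.png",f["frame"]); print(c,np.array(f["cam_to_world"]).round(3).tolist())
    for q,z in(("rack",0),("deck_edge",.084),("rail_mid",.175),("bay",0),("carton",0),("hanger",0),("bolt_jar",0),("oil_can",0),("bearing",0),("wrench",0),("pulley",0),("screw_cup",0),("stock_bin",0)):
        for m in mark_of(c,q)[:3]:
            a=m["at"]; print(q,round(m["score"],2),np.round(a),atz(f,(a[1],a[0]),z)[:2].round(3))
E
```

```text
pics
{'time': 0.0, 'q': array([ 1.56610989e+00,  3.59392069e-01,  1.10622227e-02, -3.57141657e-04,
       -1.22407617e+00, -2.88117252e-01]), 'joint_vel': array([ 0.0013418 , -0.00040488, -0.00123723, -0.00178937, -0.00125407,
       -0.00150628]), 'joint_efforts': array([ 1.24740716e-03, -5.82712591e+01,  2.93045032e+01,  6.99658424e+00,
        6.97313400e-03, -1.45112463e-04]), 'eef_pos': array([0.19468982, 0.64575119, 0.19111957]), 'tcp_rot': array([ 9.89293169e-01, -1.45939538e-01, -5.25346384e-05,  8.20492446e-04]), 'wrist_force': array([-0.8334262 ,  0.58085045,  0.32644244]), 'wrist_torque': array([ 0.00485889,  0.02158272, -0.05226677]), 'grasp_force': 0.0, 'gripper_width': 0.08763749997160873}
top [[-0.042, -0.979, 0.201, 0.193], [-0.999, 0.043, -0.003, 0.043], [-0.005, -0.201, -0.98, 1.498], [0.0, 0.0, 0.0, 1.0]]
rack 0.72 [182. 320.] [0.658 0.05 ]
rack 0.36 [240. 309.] [0.473 0.091]
deck_edge 0.93 [194. 324.] [0.593 0.04 ]
deck_edge 0.34 [163. 321.] [0.691 0.044]
bay 0.62 [189. 274.] [0.64  0.193]
carton 0.89 [183. 323.] [0.653 0.041]
carton 0.87 [242. 308.] [0.467 0.094]
[... 652 characters left out ...]
86 [285. 373.] [0.654 0.053]
bay 0.75 [301. 411.] [0.647 0.19 ]
carton 0.68 [197. 354.] [0.245 0.257]
carton 0.65 [323. 364.] [0.642 0.047]
carton 0.62 [267. 344.] [0.462 0.093]
hanger 0.96 [346. 196.] [ 0.494 -0.354]
hanger 0.76 [329. 227.] [ 0.488 -0.266]
bolt_jar 0.96 [396. 212.] [ 0.638 -0.37 ]
oil_can 0.71 [247. 466.] [0.572 0.436]
bearing 0.87 [224. 393.] [0.395 0.3  ]
wrench 0.86 [296. 192.] [ 0.349 -0.307]
wrench 0.71 [220. 442.] [0.451 0.438]
pulley 0.89 [221. 443.] [0.458 0.438]
screw_cup 0.56 [282. 470.] [0.673 0.367]
screw_cup 0.53 [302. 413.] [0.65  0.195]
stock_bin 0.63 [350. 314.] [ 0.647 -0.102]
stock_bin 0.46 [302. 412.] [0.65  0.192]
stock_bin 0.17 [225. 392.] [0.396 0.299]
```

```bash
python3 - <<'E'
import cv2
a=cv2.imread("pics/top0.png");cv2.imwrite("pics/top_c.png",cv2.resize(a[130:310,160:480],(800,450),interpolation=cv2.INTER_CUBIC))
a=cv2.imread("pics/scene0.png");cv2.imwrite("pics/scene_c.png",cv2.resize(a[160:430,150:510],(800,600),interpolation=cv2.INTER_CUBIC))
E
```

```text
(no output)
```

View pics/top_c.png

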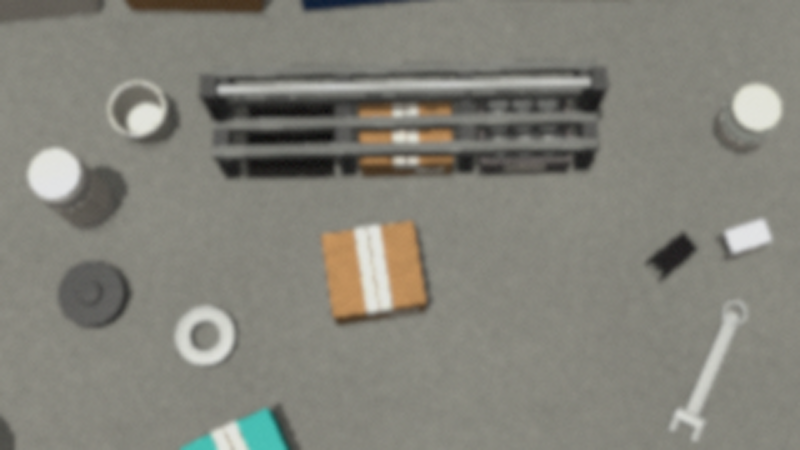

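View pics/scene_c.png

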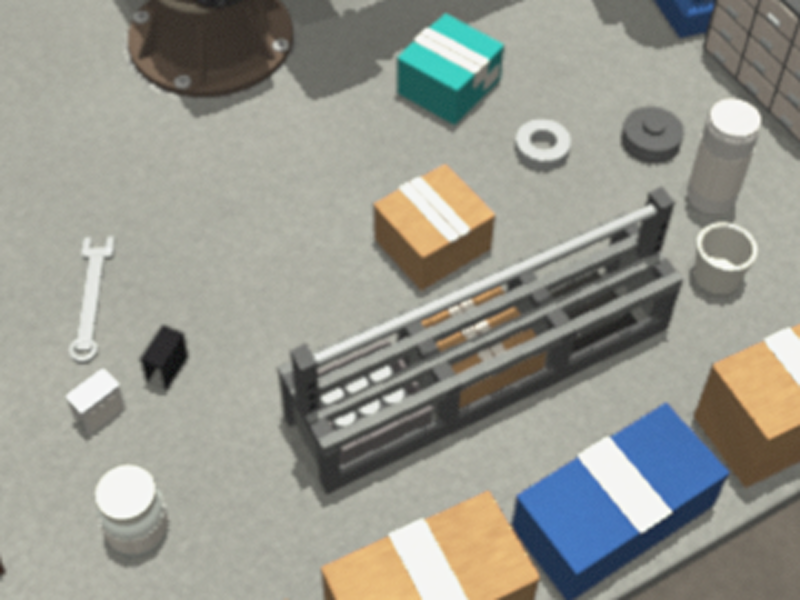

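The top view (crop) shows the left bay empty with the black mat at about px (274,189). The loose brown carton is at (308,240), the turquoise look-alike at about (245,310). The white hanger is at (455,226) and its black look-alike at (428,233). Candidates:
- **Carton:** (308,240) brown, loose. Not the stored one at (323,183), and not the turquoise one at (245,310).
- **Hanger:** (455,226) white. Not the black one at (428,233).

Next I fit the poses.

```bash
cat >> h.py <<'E'
from scipy.optimize import minimize
def box(lx,ly,z0,z1,cx=0,cy=0):
    return np.array([[cx+sx*lx/2,cy+sy*ly/2,z] for sx in(-1,1) for sy in(-1,1) for z in(z0,z1)])
S=8
def hullmask(pts):
    h=cv2.convexHull((np.asarray(pts,np.float32)*16).round().astype(np.int32)); m=np.zeros((480,640),np.uint8); cv2.fillConvexPoly(m,h,255,cv2.LINE_AA,4); return m/255.
def fit(views,pts,x0,hull=False):
    """views: list of (frame, mask). pose x,y,yaw best IoU"""
    ms=[]
    for f,m in views:
        if hull:
            c=np.argwhere(m)[:,::-1]; m=hullmask(c)
        ms.append(m.astype(float))
    def cost(p):
        c,s=np.cos(p[2]),np.sin(p[2]); P=pts@np.array([[c,-s,0],[s,c,0],[0,0,1]]).T+[p[0],p[1],0]
        t=0
        for (f,_),m in zip(views,ms):
            k=hullmask(proj(f,P)); t+=1-np.minimum(k,m).sum()/np.maximum(k,m).sum()
        return t/len(views)
    best=None
    for dy in(-.15,0,.15):
        x=np.array(x0)+[0,0,dy]
        r=minimize(cost,x,method="Nelder-Mead",options=dict(initial_simplex=[x,x+[.015,0,0],x+[0,.015,0],x+[0,0,.15]],xatol=1e-4,fatol=1e-5))
        if best is None or r.fun<best.fun: best=r
    return best.x.round(4),round(best.fun,3)
def region(c,f,q,xyz):
    p=proj(f,xyz)[0]; b=None
    for r in regions_of(c,q):
        l,t,w,h=r["rect"]; d=np.hypot(l+w/2-p[0],t+h/2-p[1])
        if b is None or d<b[0]: b=(d,r)
    return (b[1]["region"],round(b[0]),round(b[1]["score"],2)) if b else None
CARTON=box(.1,.11,0,.07); HANG=box(.028,.05,0,.05)
RACK=np.vstack([box(.11,.45,0,.102),box(.02,.018,.1,.198,0,.216),box(.02,.018,.1,.198,0,-.216)])
def locate(q,pts,x0,cams=("top","scene"),hull=False):
    v=[]
    for c in cams:
        f=grab_frame(c); r=region(c,f,q,[x0[0],x0[1],pts[:,2].max()/2])
        if r is None: print(c,"none"); continue
        print(c,q,r[1:],int(r[0].sum())); v.append((f,r[0]))
        print("  single",fit([v[-1]],pts,x0,hull))
    return fit(v,pts,x0,hull)
E
python3 - <<'E'
from h import *
print(locate("carton",CARTON,[.465,.093,.1]))
print(locate("hanger",HANG,[.494,-.353,.15]))
print(locate("rack",RACK,[.65,.045,0],hull=True))
a=cv2.imread("pics/scene0.png");b=cv2.imread("pics/top0.png")
cv2.imwrite("pics/crop1.png",np.hstack([cv2.resize(x,(400,400),interpolation=cv2.INTER_CUBIC) for x in(a[320:370,175:225],b[215:255,415:475][:, :])]))
E
```

```text
top carton (1, 0.56) 1396
  single (array([0.4724, 0.0889, 0.1105]), np.float64(0.077))
scene carton (0, 0.66) 1952
  single (array([0.4672, 0.0901, 0.0967]), np.float64(0.096))
(array([0.4709, 0.0897, 0.0863]), np.float64(0.091))
top hanger (3, 0.67) 159
  single (array([ 0.4949, -0.3563,  0.3899]), np.float64(0.403))
scene hanger (1, 0.7) 447
  single (array([ 0.4906, -0.355 ,  0.1874]), np.float64(0.142))
(array([ 0.4928, -0.3538,  0.3788]), np.float64(0.279))
top rack (3, 0.63) 5180
  single (array([ 0.6579,  0.0443, -0.0215]), np.float64(0.013))
scene rack (9, 0.57) 9093
  single (array([ 0.6544,  0.0443, -0.0211]), np.float64(0.019))
(array([ 0.6573,  0.0432, -0.0213]), np.float64(0.029))
```

View pics/crop1.png

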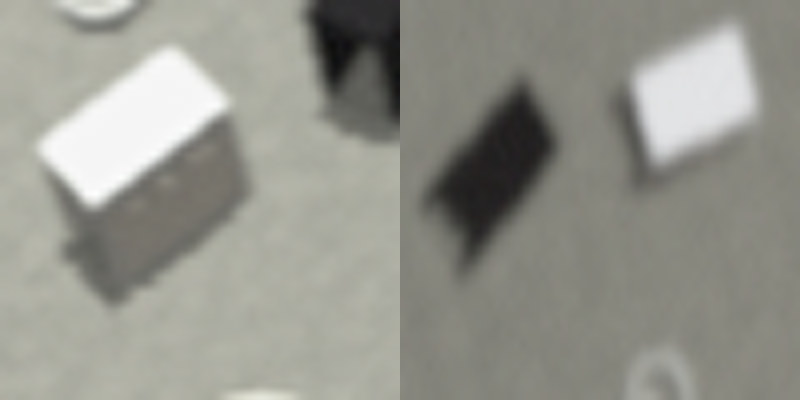

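The crop shows the white hanger on its own, upper right, with the black look-alike apart from it on the left. The rack is at about (0.6565, 0.0435) with yaw -0.021, so the bay is at (0.6525, 0.1875). The carton is at (0.470, 0.090) with yaw about 0.095. First I turn the tool so it can push the carton sideways.

{"name": "play_rows", "arguments": {"deltas": [{"translation": [0, 0, 0], "twist": [0, 0, 1]}, {"translation": [0, 0, 0], "twist": [0, 0, 1]}, {"translation": [0, 0, 0], "twist": [0, 0, 1]}, {"translation": [0, 0, 0], "twist": [0, 0, 1]}, {"translation": [0, 0, 0], "twist": [0, 0, 1]}, {"translation": [0, 0, 0], "twist": [0, 0, 1]}, {"translation": [0, 0, 0], "twist": [0, 0, 1]}, {"translation": [0, 0, 0], "twist": [0, 0, 1]}, {"translation": [0, 0, 0], "twist": [0, 0, 1]}, {"translation": [0, 0, 0], "twist": [0, 0, 1]}], "gripper": 0.6}}

```text
time: 3.0
eef_pos: [0.1948, 0.6462, 0.1921]
tcp_rot: [0.797, -0.604, -0.0, 0.0]
wrist_force: [0.1, -0.1, 0.1]
gripper_width: 0.0528
grasp_force: 0.0
```

{"name": "play_rows", "arguments": {"deltas": [{"translation": [0, 0, 0], "twist": [0, 0, 1]}, {"translation": [0, 0, 0], "twist": [0, 0, 1]}, {"translation": [0, 0, 0], "twist": [0, 0, 1]}, {"translation": [1, -1, 0], "twist": [0, 0, 0]}, {"translation": [1, -1, 0], "twist": [0, 0, 0]}, {"translation": [1, -1, 0], "twist": [0, 0, 0]}, {"translation": [1, -1, 0], "twist": [0, 0, 0]}, {"translation": [1, -1, 0], "twist": [0, 0, 0]}, {"translation": [1, -1, 0], "twist": [0, 0, 0]}, {"translation": [1, -1, 0], "twist": [0, 0, 0]}]}}

```text
time: 4.0
eef_pos: [0.3668, 0.4664, 0.1923]
tcp_rot: [-0.699, 0.715, 0.0, 0.0]
wrist_force: [0.8, 0.5, 0.3]
gripper_width: 0.0528
grasp_force: 0.0
```

{"name": "play_rows", "arguments": {"deltas": [{"translation": [1, -1, 0], "twist": [0, 0, 0]}, {"translation": [1, -1, 0], "twist": [0, 0, 0]}, {"translation": [1, -1, 0], "twist": [0, 0, 0]}, {"translation": [1, -1, 0], "twist": [0, 0, 0]}, {"translation": [1, -1, 0], "twist": [0, 0, 0]}, {"translation": [1, 0, 0], "twist": [0, 0, 0]}, {"translation": [1, 0, 0], "twist": [0, 0, 0]}, {"translation": [1, 0, 0], "twist": [0, 0, 0]}, {"translation": [1, 0, 0], "twist": [0, 0, 0]}, {"translation": [1, 0, 0], "twist": [0, 0, 0]}]}}

```text
time: 5.0
eef_pos: [0.4849, 0.2133, 0.1924]
tcp_rot: [-0.7, 0.715, 0.0, 0.0]
wrist_force: [-0.6, 0.4, -0.2]
gripper_width: 0.0524
grasp_force: 0.0
```

{"name": "play_rows", "arguments": {"deltas": [{"translation": [1, 0, 0], "twist": [0, 0, 0]}, {"translation": [1, 0, 0], "twist": [0, 0, 0]}, {"translation": [1, 0, 0], "twist": [0, 0, 0]}, {"translation": [1, 0, 0], "twist": [0, 0, 0]}, {"translation": [1, 0, 0], "twist": [0, 0, 0]}, {"translation": [1, 0, 0], "twist": [0, 0, 0]}, {"translation": [1, 0, 0], "twist": [0, 0, 0]}, {"translation": [1, 0, 0], "twist": [0, 0, 0]}, {"translation": [1, 0, 0], "twist": [0, 0, 0]}, {"translation": [0, 0, 0], "twist": [0, 0, 0]}]}}

```text
time: 6.0
eef_pos: [0.4795, -0.0124, 0.1924]
tcp_rot: [-0.699, 0.715, -0.0, 0.0]
wrist_force: [-0.1, -0.4, -0.5]
gripper_width: 0.0524
grasp_force: 0.0
```

{"name": "play_rows", "arguments": {"deltas": [{"translation": [0, 0, 1], "twist": [0, 0, 0]}, {"translation": [0, 0, 1], "twist": [0, 0, 0]}, {"translation": [0, 0, 1], "twist": [0, 0, 0]}, {"translation": [0, 0, 1], "twist": [0, 0, 0]}, {"translation": [0, 0, 1], "twist": [0, 0, 0]}, {"translation": [0, 0, 1], "twist": [0, 0, 0]}, {"translation": [-0.3, 0, 0.3], "twist": [0, 0, 0]}, {"translation": [-0.3, 0, 0], "twist": [0, 0, 0]}, {"translation": [-0.3, 0, 0], "twist": [0, 0, 0]}, {"translation": [-0.3, 0, 0], "twist": [0, 0, 0]}]}}

```text
time: 7.0
eef_pos: [0.4821, 0.0211, 0.0359]
tcp_rot: [-0.7, 0.715, -0.0, 0.001]
wrist_force: [-0.1, 0.0, 0.9]
gripper_width: 0.0526
grasp_force: 0.0
```

{"name": "play_rows", "arguments": {"deltas": [{"translation": [-0.3, 0, 0], "twist": [0, 0, 0]}, {"translation": [-0.3, 0, 0], "twist": [0, 0, 0]}, {"translation": [-0.3, 0, 0], "twist": [0, 0, 0]}, {"translation": [-0.3, 0, 0], "twist": [0, 0, 0]}, {"translation": [-0.3, 0, 0], "twist": [0, 0, 0]}, {"translation": [-0.3, 0, 0], "twist": [0, 0, 0]}, {"translation": [-0.3, 0, 0], "twist": [0, 0, 0]}, {"translation": [-0.3, 0, 0], "twist": [0, 0, 0]}, {"translation": [-0.3, 0, 0], "twist": [0, 0, 0]}, {"translation": [0, 0, 0], "twist": [0, 0, 0]}]}}

```text
time: 8.0
eef_pos: [0.4831, 0.0879, 0.0358]
tcp_rot: [-0.7, 0.714, -0.001, 0.0]
wrist_force: [-1.6, -1.6, 9.5]
gripper_width: 0.0525
grasp_force: 4.5
```

```bash
python3 - <<'E'
from h import *
o=get_obs();print(o["eef_pos"],o["wrist_force"])
print(locate("carton",CARTON,[.47,.13,0]))
E
```

```text
[0.48311156 0.08789517 0.03576548] [-1.57586706 -1.56064504  9.45442514]
top carton (14, 0.62) 291
  single (array([0.4629, 0.0819, 0.3552]), np.float64(0.808))
scene carton (17, 0.59) 1309
  single (array([0.467 , 0.0895, 0.0998]), np.float64(0.394))
(array([0.4668, 0.0882, 0.1161]), np.float64(0.601))
```

```bash
python3 - <<'E'
from h import *
a=grab_frame("scene")["frame"][180:330,260:460];b=grab_frame("top")["frame"][160:310,220:420]
cv2.imwrite("pics/c2.png",np.hstack([cv2.resize(x,(400,300),interpolation=cv2.INTER_CUBIC) for x in(a,b)]))
E
```

```text
(no output)
```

View pics/c2.png

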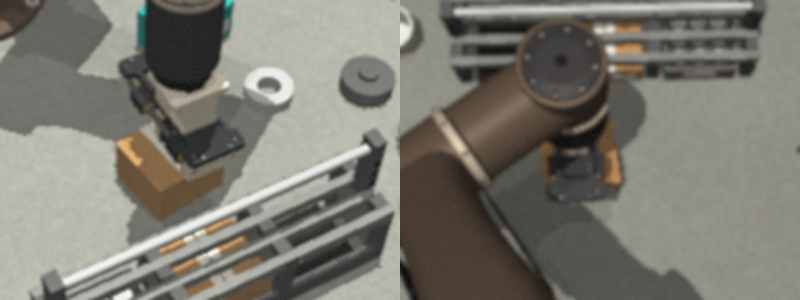

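```bash
python3 - <<'E'
from h import *
out=[]
for c,(r0,r1,c0,c1) in(("scene",(190,310,290,410)),("top",(190,280,260,350))):
    f=grab_frame(c);s=400/(r1-r0)
    im=cv2.resize(f["frame"][r0:r1,c0:c1],(400,400),interpolation=cv2.INTER_CUBIC)
    for (x,y,t),col in(((.47,.09,.095),(255,0,0)),((.475,.155,-.02),(0,255,0))):
        k=np.array([[np.cos(t),-np.sin(t),0],[np.sin(t),np.cos(t),0],[0,0,1]])
        P=CARTON@k.T+[x,y,0]
        h=cv2.convexHull(proj(f,P).astype(np.float32))[:,0]
        cv2.polylines(im,[((h-[c0,r0]+.5)*s).astype(np.int32)],True,col,1)
    out.append(im)
cv2.imwrite("pics/c3.png",np.hstack(out))
o=get_obs();print(o["wrist_force"],o["wrist_torque"],o["joint_efforts"])
E
```

```text
[-1.57152729 -1.38261643  7.93635136] [-0.20892327  0.89010785  0.10050556] [  0.10946131 -36.23164058  20.37174582   4.42012936   0.93030732
  -0.09198859]
```

View pics/c3.png

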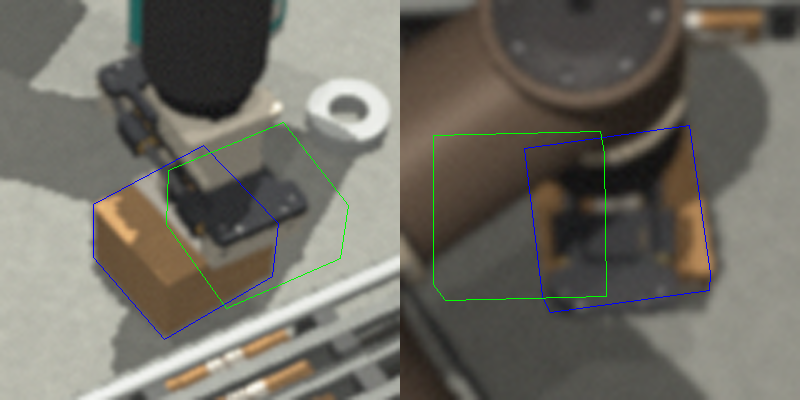

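```bash
python3 - <<'E'
from h import *
out=[]
o=get_obs();p=o["eef_pos"];M=R.from_quat(o["tcp_rot"]).as_matrix()
for c,(r0,r1,c0,c1) in(("scene",(190,310,290,410)),("wrist",(0,480,0,640))):
    f=grab_frame(c)
    if c=="wrist":
        print(np.array(f["T_tool_cam"]).round(3).tolist()); im=cv2.resize(f["frame"],(400,400))
        for q in("carton","rack"): print([(m["score"],m["at"]) for m in mark_of(c,q)])
    else:
        s=400/(r1-r0); im=cv2.resize(f["frame"][r0:r1,c0:c1],(400,400),interpolation=cv2.INTER_CUBIC)
        for dz,col in((-.066,(0,0,255)),(-.1,(0,255,255))):
            P=np.array([p+M@[sx*.039,sy*.0965,dz] for sx,sy in((1,1),(1,-1),(-1,-1),(-1,1))])
            cv2.polylines(im,[((proj(f,P)-[c0,r0]+.5)*s).astype(np.int32)],True,col,1)
    out.append(im)
cv2.imwrite("pics/c4.png",np.hstack(out))
E
```

```text
[[0.001, -0.954, -0.299, 0.082], [1.0, 0.0, 0.001, -0.0], [-0.001, -0.299, 0.954, -0.194], [0.0, 0.0, 0.0, 1.0]]
[(0.81, [255.8, 339.4]), (0.62, [192.7, 56.0])]
[]
```

View pics/c4.png

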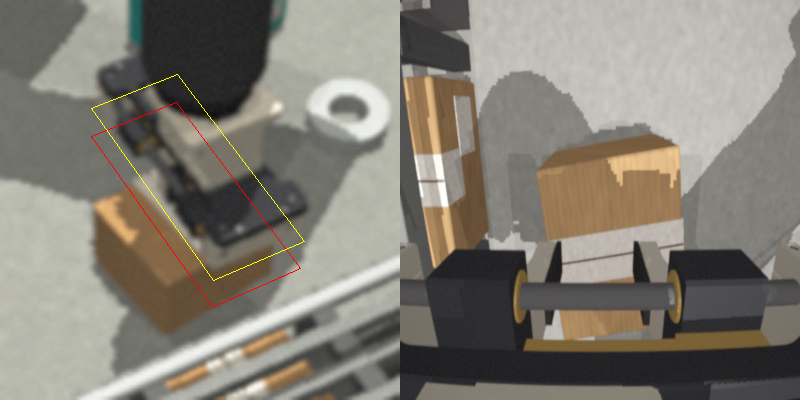

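```bash
python3 - <<'E'
from h import *
o=get_obs();p=o["eef_pos"];M=R.from_quat(o["tcp_rot"]).as_matrix()
f=grab_frame("wrist");print(np.array(f["K"]).round(1).tolist(),f["D"])
T=np.eye(4);T[:3,:3]=M;T[:3,3]=p; f["cam_to_world"]=T@np.array(f["T_tool_cam"])
for d in(0,-.034): print(d,proj(f,np.array([p+M@[s,y,d] for s in(-.0095,.0095) for y in(-.026,.026)])).round(0).tolist())
# carton model pts tops
t=.095;k=np.array([[np.cos(t),-np.sin(t),0],[np.sin(t),np.cos(t),0],[0,0,1]])
print((CARTON@k.T+[.47,.09,0]).round(3).tolist(),proj(f,CARTON@k.T+[.47,.09,0]).round(0).tolist())
r=region("wrist",f,"carton",[.47,.06,.05]);print(r[1:])
im=f["frame"].copy(); 
h=cv2.convexHull(proj(f,CARTON@k.T+[.47,.09,0]).astype(np.int32)); cv2.polylines(im,[h],True,(255,0,0),1)
for q in proj(f,np.array([p+M@[s,y,d] for d in(0,-.034) for s in(-.0095,.0095) for y in(-.026,.026)])): cv2.circle(im,tuple(int(v) for v in q),3,(0,0,255),-1)
cv2.imwrite("pics/c5.png",im[130:480,120:640])
E
```

```text
[[376.1, 0.0, 315.5], [0.0, 376.1, 242.4], [0.0, 0.0, 1.0]] [-0.06414248  0.          0.          0.          0.        ]
0 [[270.0, 294.0], [361.0, 295.0], [268.0, 263.0], [363.0, 263.0]]
-0.034 [[261.0, 325.0], [369.0, 325.0], [260.0, 289.0], [371.0, 289.0]]
[[0.425, 0.031, 0.0], [0.425, 0.031, 0.07], [0.415, 0.14, 0.0], [0.415, 0.14, 0.07], [0.525, 0.04, 0.0], [0.525, 0.04, 0.07], [0.515, 0.149, 0.0], [0.515, 0.149, 0.07]] [[409.0, 166.0], [447.0, 184.0], [415.0, 326.0], [448.0, 394.0], [246.0, 185.0], [217.0, 210.0], [273.0, 341.0], [258.0, 413.0]]
(267, 0.91)
```

View pics/c5.png

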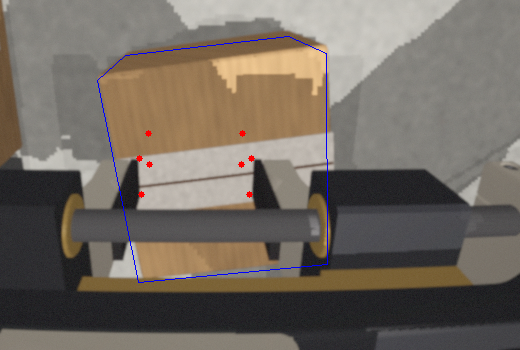

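The pictures show the carton still at its first pose, with the fingertips apparently over or inside its middle. I'll lift straight up and look again.

{"name": "play_rows", "arguments": {"deltas": [{"translation": [0, 0, -0.3], "twist": [0, 0, 0]}, {"translation": [0, 0, -0.3], "twist": [0, 0, 0]}, {"translation": [0, 0, -0.3], "twist": [0, 0, 0]}, {"translation": [0, 0, -0.3], "twist": [0, 0, 0]}, {"translation": [0, 0, -0.4], "twist": [0, 0, 0]}, {"translation": [0, 0, -0.5], "twist": [0, 0, 0]}, {"translation": [0, 0, -0.6], "twist": [0, 0, 0]}, {"translation": [0, 0, -0.6], "twist": [0, 0, 0]}, {"translation": [0, 0, 0], "twist": [0, 0, 0]}]}}

```text
time: 9.6
eef_pos: [0.484, 0.0879, 0.1195]
tcp_rot: [-0.699, 0.715, -0.001, 0.002]
wrist_force: [-0.3, 0.2, 0.3]
gripper_width: 0.0526
grasp_force: 0.0
```

```bash
python3 - <<'E'
from h import *
o=get_obs();p=o["eef_pos"];M=R.from_quat(o["tcp_rot"]).as_matrix();print(p,o["time"],o["wrist_force"])
f=grab_frame("wrist")
T=np.eye(4);T[:3,:3]=M;T[:3,3]=p; f["cam_to_world"]=T@np.array(f["T_tool_cam"])
g=grab_frame("scene")
cv2.imwrite("pics/c6.png",np.hstack([cv2.resize(f["frame"],(400,300)),cv2.resize(g["frame"][180:330,260:460],(400,300),interpolation=cv2.INTER_CUBIC)]))
E
```

```text
[0.48398985 0.08789    0.11952015] 9.6 [-0.32668901  0.203828    0.32228036]
```

View pics/c6.png

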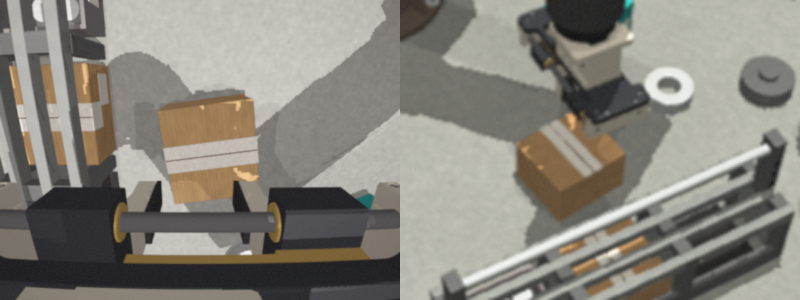

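The fingertips end about 35 mm short of the TCP while open at 52 mm, so they skimmed the carton's top and the carton stayed put. I'll move off to the right side, shut the fingers, and compare.

{"name": "play_rows", "arguments": {"deltas": [{"translation": [1, 0, 0], "twist": [0, 0, 0]}, {"translation": [1, 0, 0], "twist": [0, 0, 0]}, {"translation": [1, 0, 0], "twist": [0, 0, 0]}, {"translation": [1, 0, 0], "twist": [0, 0, 0]}, {"translation": [0.5, 0, 0], "twist": [0, 0, 0]}, {"translation": [0, 0, 0], "twist": [0, 0, 0]}, {"translation": [0, 0, 0], "twist": [0, 0, 0]}], "gripper": 0}}

```text
time: 10.4
eef_pos: [0.48, -0.0251, 0.1167]
tcp_rot: [-0.699, 0.715, 0.0, -0.0]
wrist_force: [-0.5, -0.3, -0.1]
gripper_width: 0.0031
grasp_force: 0.0
```

```bash
python3 - <<'E'
from h import *
import plant
print([n for n in dir(plant) if n[0]!="_"], getattr(plant,"pinch_z",None))
o=get_obs();p=o["eef_pos"];print(p,o["time"],o["wrist_force"],o["gripper_width"])
f=grab_frame("wrist"); f["cam_to_world"]=np.array(f["T_tool_cam"]); im=f["frame"].copy()
for d in(0,-.019,-.035,-.05):
    for y in(0,.026,-.026):
        u,v=proj(f,np.array([[0,y,d]]))[0]; cv2.circle(im,(int(u),int(v)),2,(0,0,255),-1)
cv2.imwrite("pics/c7.png",cv2.resize(im[200:460,150:490],(800,600)))
E
```

```text
['Unreachable', 'get_obs', 'grab_frame', 'job_done', 'mark_of', 'pinch_z', 'regions_of'] 0.0188
[ 0.48003151 -0.02512779  0.11672989] 10.4 [-0.51329254 -0.338459   -0.05375961] 0.0031298365353487328
```

View pics/c7.png

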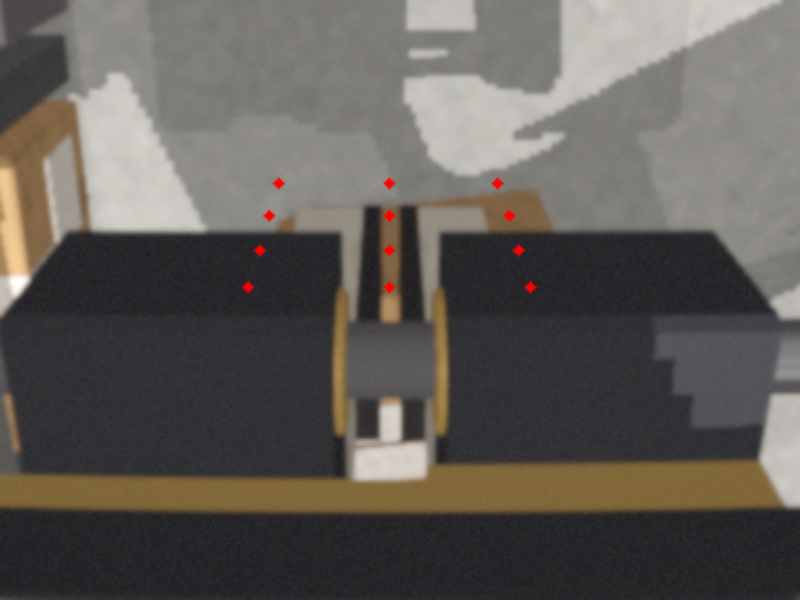

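The tip edges again lie about 34 mm behind the nominal TCP, which agrees with the skimming contact. I take the real tip height as eef z + 0.0345. Now I repeat the side push at the right height.

{"name": "play_rows", "arguments": {"deltas": [{"translation": [0, 0, 0.8], "twist": [0, 0, 0]}, {"translation": [0, 0, 0.8], "twist": [0, 0, 0]}, {"translation": [0, 0, 0.8], "twist": [0, 0, 0]}, {"translation": [0, 0, 0.8], "twist": [0, 0, 0]}, {"translation": [0, 0, 0.8], "twist": [0, 0, 0]}, {"translation": [0, 0, 0.6], "twist": [0, 0, 0]}, {"translation": [-0.4, 0, 0], "twist": [0, 0, 0]}, {"translation": [-0.4, 0, 0], "twist": [0, 0, 0]}, {"translation": [-0.4, 0, 0], "twist": [0, 0, 0]}, {"translation": [-0.4, 0, 0], "twist": [0, 0, 0]}], "gripper": 0.6}}

```text
time: 11.45
eef_pos: [0.4818, 0.0164, 0.0029]
tcp_rot: [-0.7, 0.715, -0.0, 0.001]
wrist_force: [0.1, 0.1, -0.1]
gripper_width: 0.0527
grasp_force: 0.1
```

{"name": "play_rows", "arguments": {"deltas": [{"translation": [-0.3, 0, 0], "twist": [0, 0, 0]}, {"translation": [-0.3, 0, 0], "twist": [0, 0, 0]}, {"translation": [-0.3, 0, 0], "twist": [0, 0, 0]}, {"translation": [-0.3, 0, 0], "twist": [0, 0, 0]}, {"translation": [-0.3, 0, 0], "twist": [0, 0, 0]}, {"translation": [-0.3, 0, 0], "twist": [0, 0, 0]}]}}

```text
time: 12.05
eef_pos: [0.4815, 0.0597, 0.0024]
tcp_rot: [-0.699, 0.715, -0.0, -0.001]
wrist_force: [0.1, -5.1, 2.3]
gripper_width: 0.0526
grasp_force: 2.6
```

{"name": "play_rows", "arguments": {"deltas": [{"translation": [-0.3, 0, 0], "twist": [0, 0, 0]}, {"translation": [-0.3, 0, 0], "twist": [0, 0, 0]}, {"translation": [-0.3, 0, 0], "twist": [0, 0, 0]}, {"translation": [-0.3, 0, 0], "twist": [0, 0, 0]}, {"translation": [-0.3, 0, 0], "twist": [0, 0, 0]}, {"translation": [-0.3, 0, 0], "twist": [0, 0, 0]}, {"translation": [-0.3, 0, 0], "twist": [0, 0, 0]}, {"translation": [-0.2, 0, 0], "twist": [0, 0, 0]}, {"translation": [0, 0, 0], "twist": [0, 0, 0]}]}}

```text
time: 12.95
eef_pos: [0.483, 0.1178, 0.0024]
tcp_rot: [-0.7, 0.715, -0.0, -0.0]
wrist_force: [-0.9, -1.1, 0.5]
gripper_width: 0.0527
grasp_force: 0.6
```

```bash
python3 - <<'E'
from h import *
o=get_obs();print(o["eef_pos"],o["wrist_force"],o["q"].round(2))
print(locate("carton",CARTON,[.47,.185,0],cams=("scene",)))
E
```

```text
[0.4830215  0.11777068 0.00235052] [-0.87811062 -1.14100516  0.47507673] [ 0.64  0.28 -0.61  0.   -0.68 -0.66]
scene carton (12, 0.71) 774
  single (array([ 0.4797,  0.1928, -0.1459]), np.float64(0.629))
(array([ 0.4797,  0.1928, -0.1459]), np.float64(0.629))
```

{"name": "play_rows", "arguments": {"deltas": [{"translation": [0.8, 0, 0], "twist": [0, 0, 0]}, {"translation": [0.2, 0, -0.5], "twist": [0, 0, 0]}, {"translation": [0, 0, -1], "twist": [0, 0, -1]}, {"translation": [0, 0, -1], "twist": [0, 0, -1]}, {"translation": [0, 0, -1], "twist": [0, 0, -1]}, {"translation": [0, 0, -1], "twist": [0, 0, -1]}, {"translation": [0, 0, 0], "twist": [0, 0, -1]}, {"translation": [0, 0, 0], "twist": [0, 0, -1]}, {"translation": [0, 0, 0], "twist": [0, 0, -1]}, {"translation": [0, 0, 0], "twist": [0, 0, -1]}]}}

```text
time: 14.05
eef_pos: [0.4831, 0.0928, 0.1149]
tcp_rot: [0.923, -0.384, 0.0, -0.001]
wrist_force: [-0.5, -0.3, -0.2]
gripper_width: 0.0525
grasp_force: 0.0
```

{"name": "play_rows", "arguments": {"deltas": [{"translation": [0, 0, 0], "twist": [0, 0, -1]}, {"translation": [0, 0, 0], "twist": [0, 0, -1]}, {"translation": [0, 0, 0], "twist": [0, 0, -1]}, {"translation": [0, 0, 0], "twist": [0, 0, -1]}, {"translation": [0, 0, 0], "twist": [0, 0, -1]}, {"translation": [0, 0, 0], "twist": [0, 0, -1]}, {"translation": [0, 0, 0], "twist": [0, 0, -1]}, {"translation": [-1, 0, 0], "twist": [0, 0, -0.7]}, {"translation": [-1, 0, 0], "twist": [0, 0, 0]}, {"translation": [-1, 0, 0], "twist": [0, 0, 0]}]}}

```text
time: 15.05
eef_pos: [0.4073, 0.096, 0.1145]
tcp_rot: [1.0, -0.012, 0.0, -0.0]
wrist_force: [-1.6, -0.2, 0.4]
gripper_width: 0.0531
grasp_force: 0.0
```

```bash
python3 - <<'E'
from h import *
o=get_obs();print(o["eef_pos"],o["tcp_rot"],o["q"].round(2))
print(locate("carton",CARTON,[.47,.185,0]))
E
```

```text
[0.40728989 0.09601133 0.11450658] [ 9.99931822e-01 -1.16682933e-02  2.16655664e-04 -3.93611218e-04] [ 0.71 -0.   -0.64 -0.   -0.94  0.84]
top carton (23, 0.5) 56
  single (array([ 0.5336,  0.2002, -1.0138]), np.float64(0.963))
scene carton (4, 0.86) 1964
  single (array([ 0.4761,  0.1878, -0.0364]), np.float64(0.064))
(array([ 0.4766,  0.1877, -0.0453]), np.float64(0.514))
```

{"name": "play_rows", "arguments": {"deltas": [{"translation": [-0.5, -0.8, 0], "twist": [0, 0, 0]}, {"translation": [0, -1, 0], "twist": [0, 0, 0]}, {"translation": [0, -1, 0], "twist": [0, 0, 0]}, {"translation": [0, -0.9, 0], "twist": [0, 0, 0]}, {"translation": [0, 0, 0.8], "twist": [0, 0, 0]}, {"translation": [0, 0, 1], "twist": [0, 0, 0]}, {"translation": [0, 0, 1], "twist": [0, 0, 0]}, {"translation": [0, 0, 1], "twist": [0, 0, 0]}, {"translation": [0, 0, 0.4], "twist": [0, 0, 0]}, {"translation": [0, 0, 0], "twist": [0, 0, 0]}]}}

```text
time: 16.25
eef_pos: [0.3973, 0.188, 0.0084]
tcp_rot: [1.0, -0.012, -0.001, 0.001]
wrist_force: [0.8, 0.1, 0.2]
gripper_width: 0.0526
grasp_force: 0.0
```

{"name": "play_rows", "arguments": {"deltas": [{"translation": [0.4, 0, 0], "twist": [0, 0, 0]}, {"translation": [0.3, 0, 0], "twist": [0, 0, 0]}, {"translation": [0.3, 0, 0], "twist": [0, 0, 0]}, {"translation": [0.3, 0, 0], "twist": [0, 0, 0]}, {"translation": [0.3, 0, 0], "twist": [0, 0, 0]}, {"translation": [0.3, 0, 0], "twist": [0, 0, 0]}, {"translation": [0.3, 0, 0], "twist": [0, 0, 0]}, {"translation": [0.3, 0, 0], "twist": [0, 0, 0]}, {"translation": [0.3, 0, 0], "twist": [0, 0, 0]}, {"translation": [0, 0, 0], "twist": [0, 0, 0]}]}}

```text
time: 17.25
eef_pos: [0.4683, 0.1867, 0.0103]
tcp_rot: [1.0, -0.012, 0.0, -0.0]
wrist_force: [-0.7, -0.5, 0.5]
gripper_width: 0.0526
grasp_force: 0.4
```

```bash
python3 - <<'E'
from h import *
o=get_obs();print(o["eef_pos"],o["wrist_force"])
print(locate("carton",CARTON,[.535,.187,0]))
E
```

```text
[0.46831287 0.186738   0.01027249] [-0.69039663 -0.48813698  0.45485553]
top carton (16, 0.73) 238
  single (array([0.5479, 0.1093, 0.3297]), np.float64(0.842))
scene carton (6, 0.92) 1633
  single (array([ 0.5252,  0.1843, -0.043 ]), np.float64(0.248))
(array([ 0.5289,  0.1834, -0.0573]), np.float64(0.549))
```

{"name": "play_rows", "arguments": {"deltas": [{"translation": [0.3, -0.01, 0], "twist": [0, 0, 0]}, {"translation": [0.3, -0.01, 0], "twist": [0, 0, 0]}, {"translation": [0.3, -0.01, 0], "twist": [0, 0, 0]}, {"translation": [0.3, -0.01, 0], "twist": [0, 0, 0]}, {"translation": [0.3, -0.01, 0], "twist": [0, 0, 0]}, {"translation": [0.3, -0.01, 0], "twist": [0, 0, 0]}, {"translation": [0.3, -0.01, 0], "twist": [0, 0, 0]}, {"translation": [0.3, -0.01, 0], "twist": [0, 0, 0]}, {"translation": [0.3, -0.01, 0], "twist": [0, 0, 0]}, {"translation": [0.3, -0.01, 0], "twist": [0, 0, 0]}]}}

```text
time: 18.45
eef_pos: [0.5406, 0.1869, 0.0096]
tcp_rot: [1.0, -0.012, -0.002, 0.001]
wrist_force: [-9.8, 0.0, 7.9]
gripper_width: 0.0526
grasp_force: 4.9
```

{"name": "play_rows", "arguments": {"deltas": [{"translation": [0.3, 0, 0], "twist": [0, 0, 0]}, {"translation": [0.3, 0, 0], "twist": [0, 0, 0]}, {"translation": [0.3, 0, 0], "twist": [0, 0, 0]}, {"translation": [0.3, 0, 0], "twist": [0, 0, 0]}, {"translation": [0.2, 0, 0], "twist": [0, 0, 0]}, {"translation": [0.2, 0, 0], "twist": [0, 0, 0]}, {"translation": [0, 0, 0], "twist": [0, 0, 0]}]}}

```text
time: 19.15
eef_pos: [0.5816, 0.1863, 0.0095]
tcp_rot: [1.0, -0.011, -0.001, 0.001]
wrist_force: [-3.9, -0.3, 2.9]
gripper_width: 0.0524
grasp_force: 2.1
```

{"name": "play_rows", "arguments": {"deltas": [{"translation": [0.15, 0, 0], "twist": [0, 0, 0]}, {"translation": [0.15, 0, 0], "twist": [0, 0, 0]}, {"translation": [0.1, 0, 0], "twist": [0, 0, 0]}, {"translation": [0.1, 0, 0], "twist": [0, 0, 0]}, {"translation": [0, 0, 0], "twist": [0, 0, 0]}]}}

```text
time: 19.65
eef_pos: [0.5905, 0.1858, 0.0095]
tcp_rot: [1.0, -0.011, -0.003, 0.001]
wrist_force: [-19.8, 2.4, 14.5]
gripper_width: 0.0526
grasp_force: 9.9
```

{"name": "play_rows", "arguments": {"deltas": [{"translation": [0.1, 0, 0], "twist": [0, 0, 0]}, {"translation": [0, 0, 0], "twist": [0, 0, 0]}]}}

```text
time: 19.85
eef_pos: [0.5903, 0.1857, 0.0095]
tcp_rot: [1.0, -0.011, -0.005, 0.001]
wrist_force: [-30.6, 6.6, 22.4]
gripper_width: 0.0522
grasp_force: 15.7
```

```bash
python3 - <<'E'
from h import *
o=get_obs();print(o["eef_pos"],o["wrist_force"])
print(locate("rack",RACK,[.65,.045,0],cams=("scene",),hull=True))
E
```

```text
[0.59034995 0.18573655 0.00947672] [-30.63562542   6.56364613  22.35843322]
scene rack (8, 0.66) 8341
  single (array([ 0.6538,  0.0442, -0.0208]), np.float64(0.017))
(array([ 0.6538,  0.0442, -0.0208]), np.float64(0.017))
```

{"name": "play_rows", "arguments": {"deltas": [{"translation": [-0.3, 0, 0], "twist": [0, 0, 0]}, {"translation": [-0.5, 0, 0], "twist": [0, 0, 0]}, {"translation": [-1, 0, 0], "twist": [0, 0, 0]}, {"translation": [-1, 0, 0], "twist": [0, 0, 0]}, {"translation": [-1, 0, 0], "twist": [0, 0, 0]}, {"translation": [-0.5, 0, -0.5], "twist": [0, 0, 0]}, {"translation": [0, 0.5, -1], "twist": [0, 0, 0]}, {"translation": [0, 1, -1], "twist": [0, 0, 0]}, {"translation": [0, 1, -1], "twist": [0, 0, 0]}, {"translation": [0, 1, -1], "twist": [0, 0, 0]}]}}

```text
time: 20.95
eef_pos: [0.4878, 0.1007, 0.1231]
tcp_rot: [1.0, -0.011, 0.001, -0.0]
wrist_force: [0.8, -0.6, 0.8]
gripper_width: 0.0524
grasp_force: 0.0
```

{"name": "play_rows", "arguments": {"deltas": [{"translation": [0, 1, -1], "twist": [0, 0, 0]}, {"translation": [0, 1, 0], "twist": [0, 0, 0]}, {"translation": [0, 1, 0], "twist": [0, 0, 0]}, {"translation": [0, 1, 0], "twist": [0, 0, 0]}, {"translation": [0, 1, 0], "twist": [0, 0, 0]}, {"translation": [0, 1, 0], "twist": [0, 0, 0]}, {"translation": [0, 1, 0], "twist": [0, 0, 0]}, {"translation": [0, 1, 0], "twist": [0, 0, 0]}, {"translation": [0, 1, 0], "twist": [0, 0, 0]}, {"translation": [0, 1, 0], "twist": [0, 0, 0]}]}}

```text
time: 21.95
eef_pos: [0.4823, -0.1496, 0.1472]
tcp_rot: [1.0, -0.011, 0.001, 0.0]
wrist_force: [-0.1, 0.1, 0.1]
gripper_width: 0.0526
grasp_force: 0.0
```

{"name": "play_rows", "arguments": {"deltas": [{"translation": [0, 0, 0], "twist": [0, 0, 1]}, {"translation": [0, 0, 0], "twist": [0, 0, 1]}, {"translation": [0, 0, 0], "twist": [0, 0, 1]}, {"translation": [0, 0, 0], "twist": [0, 0, 1]}, {"translation": [0, 0, 0], "twist": [0, 0, 1]}, {"translation": [0, 0, 0], "twist": [0, 0, 1]}, {"translation": [0, 0, 0], "twist": [0, 0, 1]}, {"translation": [0, 0, 0], "twist": [0, 0, 1]}, {"translation": [0, 0, 0], "twist": [0, 0, 1]}, {"translation": [0, 0, 0], "twist": [0, 0, 1]}]}}

```text
time: 22.95
eef_pos: [0.4823, -0.1485, 0.147]
tcp_rot: [0.871, -0.491, 0.0, -0.0]
wrist_force: [0.9, 0.5, 1.1]
gripper_width: 0.053
grasp_force: 0.0
```

```bash
python3 - <<'E'
from h import *
o=get_obs();print(o["time"],o["eef_pos"],o["tcp_rot"],o["q"].round(2))
f=grab_frame("scene");g=grab_frame("top")
for c in("scene","top"):
  for r in regions_of(c,"carton")[:5]: print(c,r["score"],r["rect"],int(r["region"].sum()))
cv2.imwrite("pics/c8.png",np.hstack([cv2.resize(f["frame"][230:380,330:480],(400,400),interpolation=cv2.INTER_CUBIC),cv2.resize(g["frame"][140:220,230:310],(400,400),interpolation=cv2.INTER_CUBIC)]))
print(locate("hanger",HANG,[.494,-.353,.25]))
E
```

```text
22.95 [ 0.48232545 -0.14853544  0.14704189] [ 8.71036983e-01 -4.91217211e-01  4.48308924e-04 -1.61327138e-04] [ 0.09  0.11 -0.42  0.   -1.03  0.45]
scene 0.83 [393.5, 267.7, 46.8, 52.1] 507
scene 0.77 [340.5, 290.4, 55.9, 51.1] 782
scene 0.63 [327.4, 165.2, 50.3, 50.2] 1681
top 0.86 [257.9, 170.3, 31.1, 28.3] 358
top 0.76 [231.5, 292.0, 52.4, 51.5] 1559
top 0.7 [242.5, 151.9, 154.3, 47.3] 2037
top hanger (4, 0.58) 162
  single (array([ 0.4973, -0.3609,  0.4245]), np.float64(0.386))
scene hanger (3, 0.98) 403
  single (array([ 0.4896, -0.3543,  0.1456]), np.float64(0.224))
(array([ 0.4925, -0.3565,  0.375 ]), np.float64(0.321))
```

View pics/c8.png

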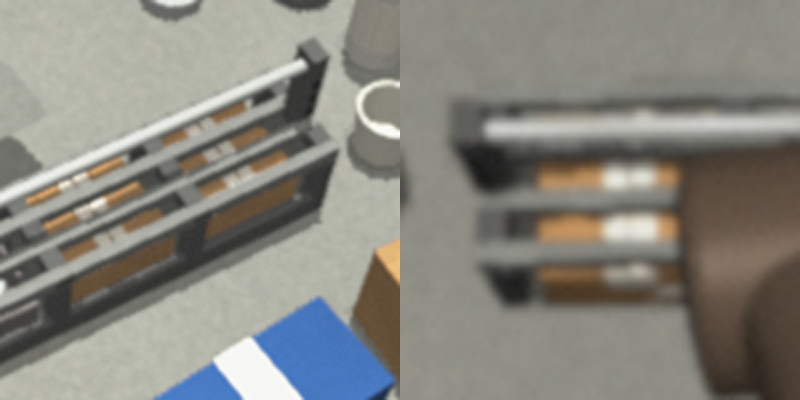

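The carton shows in the left bay, in line with the neighbouring stored carton. I've now used all ten picture views, so I continue numerically. Next I hover over the hanger.

{"name": "play_rows", "arguments": {"deltas": [{"translation": [0.9, 0.5, 0], "twist": [0, 0, 0]}, {"translation": [0.9, 0.5, 0], "twist": [0, 0, 0]}, {"translation": [0.9, 0.5, 0], "twist": [0, 0, 0]}, {"translation": [0.9, 0.5, 0], "twist": [0, 0, 0]}, {"translation": [0.9, 0.5, 0], "twist": [0, 0, 0]}, {"translation": [0.9, 0.5, 0], "twist": [0, 0, 0]}, {"translation": [0.9, 0.5, 0], "twist": [0, 0, 0]}, {"translation": [1, 0.4, 0], "twist": [0, 0, 0]}, {"translation": [0, 0, 0], "twist": [0, 0, 1]}, {"translation": [0, 0, 0], "twist": [0, 0, 1]}]}}

```text
time: 24.35
eef_pos: [0.4939, -0.356, 0.1465]
tcp_rot: [0.818, -0.576, -0.0, 0.0]
wrist_force: [-0.4, 0.3, -1.3]
gripper_width: 0.0529
grasp_force: 0.0
```

{"name": "play_rows", "arguments": {"deltas": [{"translation": [0, 0, 0], "twist": [0, 0, 0]}, {"translation": [0, 0, 0], "twist": [0, 0, 0]}]}}

```text
time: 24.55
eef_pos: [0.4941, -0.3551, 0.1469]
tcp_rot: [0.82, -0.573, -0.0, 0.0]
wrist_force: [0.0, 0.3, -0.6]
gripper_width: 0.0526
grasp_force: 0.0
```

```bash
cat >> h.py <<'E'
def wrist():
    o=get_obs(); f=grab_frame("wrist"); T=np.eye(4);T[:3,:3]=R.from_quat(o["tcp_rot"]).as_matrix();T[:3,3]=o["eef_pos"]
    f["cam_to_world"]=T@np.array(f["T_tool_cam"]); return o,f
def hangtop(f,z,near,thr=.8):
    p=proj(f,[*near,z])[0]; gray=f["frame"].min(axis=2)
    b=None
    for t in (235,220,205,190,175):
        n,l,s,c=cv2.connectedComponentsWithStats((gray>t).astype(np.uint8))
        for i in range(1,n):
            if 150<s[i,4]<20000 and np.hypot(*(c[i]-p))<60:
                cnt=np.argwhere(l==i)[:,::-1]
                w=np.array([atz(f,q.astype(float),z)[:2] for q in cv2.convexHull(cnt.astype(np.int32))[:,0]])
                (cx,cy),(a,b_),ang=cv2.minAreaRect((w*1000).astype(np.float32))
                if a<b_: a,b_,ang=b_,a,ang+90
                print(t,s[i,4],np.round([cx,cy,a,b_],1),"long-axis yaw",round((ang%180-90)*np.pi/180,3))
E
python3 - <<'E'
from h import *
o,f=wrist();print(o["time"],o["eef_pos"],R.from_quat(o["tcp_rot"]).as_euler("xyz").round(4),o["q"].round(2))
hangtop(f,.05,(.493,-.356))
for r in regions_of("wrist","hanger"):
    print(round(r["score"],2),np.round(r["rect"]),r["region"].sum(),f["frame"][r["region"]].mean(0).round())
E
```

```text
24.55 [ 0.49409355 -0.35507314  0.14694027] [ 3.1414e+00  1.0000e-04 -1.2194e+00] [-0.3   0.28 -0.2   0.   -1.08  0.65]
235 807 [ 488.7 -346.    27.5   22.7] long-axis yaw -1.3
220 861 [ 488.6 -345.5   27.8   23.1] long-axis yaw -1.231
205 917 [ 488.7 -346.1   29.1   24.3] long-axis yaw -1.301
190 971 [ 488.6 -345.4   29.4   24.8] long-axis yaw -1.232
175 1024 [ 488.7 -346.1   30.5   26. ] long-axis yaw -1.3
0.86 [299. 189.  40.  70.] 2182 [202. 203. 205.]
0.84 [281. 275.  43.  64.] 1901 [48. 48. 49.]
```

```bash
cat >> h.py <<'E'
def fitw(x0=(.493,-.356,.3),pts=HANG):
    o,f=wrist(); r=regions_of("wrist","hanger")
    r=max(r,key=lambda r:f["frame"][r["region"]].mean())
    out=fit([(f,r["region"])],pts,x0)
    w=np.array([atz(f,q.astype(float),pts[:,2].max())[:2] for q in cv2.convexHull(np.argwhere(r["region"])[:,::-1].astype(np.int32))[:,0]])
    print("rect",cv2.minAreaRect((w*1000).astype(np.float32)),out,np.round(r["rect"]),o["eef_pos"].round(4)); return out
E
python3 - <<'E'
from h import *
for i in range(2): fitw()
o,f=wrist();g=f["frame"].min(axis=2);print(g[180:270:6,290:350:5])
E
```

```text
rect ((493.0744934082031, -362.72308349609375), (29.042346954345703, 58.28956604003906), 15.555246353149414) (array([ 0.4923, -0.3588,  0.2702]), np.float64(0.123)) [297. 185.  43.  73.] [ 0.4942 -0.3549  0.1471]
rect ((493.4300231933594, -362.3990783691406), (28.339521408081055, 58.69819259643555), 15.503104209899902) (array([ 0.4924, -0.3585,  0.2689]), np.float64(0.132)) [298. 185.  42.  72.] [ 0.4943 -0.3549  0.1472]
[[104 104 103 103  99 104 108 103 105 108 108 102]
 [100 106 102 111 103 101 102  98 102 103 102 101]
 [104 103 104 121 105 101 102 105 109 122 101 102]
 [101  99 100 168 166 164 160 158 152 144 108 103]
 [107 104 102 170 168 163 166 179 200 166 114 105]
 [160 166 105 170 167 163 165 215 167 164 105 103]
 [165 164 101 166 166 162 166 164 164 163 126 117]
 [163 164 109 166 197 214 178 223 164 165 164 165]
 [164 165 113 166 166 163 166 166 163 167 168 165]
 [160 163 177 253 254 252 253 254 184 165 165 168]
 [167 166 212 253 254 254 254 254 239 173 164 164]
 [168 167 222 253 254 254 254 253 254 211 160 161]
 [167 162 237 254 253 254 254 254 253 194 166 167]
 [159 160 164 168 184 196 211 222 233 172 164 165]
 [166 165 167 164 161 162 162 164 163 158 158 163]]
```

{"name": "play_rows", "arguments": {"deltas": [{"translation": [0, 0, 0], "twist": [0, 0, 0.8]}, {"translation": [0.1, 0.1, 0.5], "twist": [0, 0, 0]}, {"translation": [0, 0, 0.5], "twist": [0, 0, 0]}, {"translation": [0, 0, 0.5], "twist": [0, 0, 0]}, {"translation": [0, 0, 0], "twist": [0, 0, 0]}, {"translation": [0, 0, 0], "twist": [0, 0, 0]}]}}

```text
time: 25.5
eef_pos: [0.4921, -0.3581, 0.1088]
tcp_rot: [0.795, -0.606, -0.001, 0.0]
wrist_force: [1.1, 0.8, 0.3]
gripper_width: 0.0524
grasp_force: 0.0
```

```bash
python3 - <<'E'
from h import *
fitw()
E
```

```text
rect ((493.1571960449219, -362.477294921875), (28.610868453979492, 58.942283630371094), 15.41012191772461) (array([ 0.4923, -0.3577,  0.2774]), np.float64(0.171)) [294. 200.  42.  80.] [ 0.4921 -0.3581  0.1088]
```

{"name": "play_rows", "arguments": {"deltas": [{"translation": [0, 0, 0.7], "twist": [0, 0, 0]}, {"translation": [0, 0, 0.7], "twist": [0, 0, 0]}, {"translation": [0, 0, 0.7], "twist": [0, 0, 0]}, {"translation": [0, 0, 0.7], "twist": [0, 0, 0]}, {"translation": [0, 0, 0.7], "twist": [0, 0, 0]}, {"translation": [0, 0, 0.7], "twist": [0, 0, 0]}, {"translation": [0, 0, 0.5], "twist": [0, 0, 0]}, {"translation": [0, 0, 0.2], "twist": [0, 0, 0]}, {"translation": [0, 0, 0], "twist": [0, 0, 0]}]}}

```text
time: 26.5
eef_pos: [0.4923, -0.3581, -0.0132]
tcp_rot: [0.795, -0.606, -0.0, 0.0]
wrist_force: [-0.7, 0.5, -0.0]
gripper_width: 0.0527
grasp_force: 0.0
```

{"name": "play_rows", "arguments": {"deltas": [{"translation": [0, 0, 0], "twist": [0, 0, 0]}, {"translation": [0, 0, 0], "twist": [0, 0, 0]}, {"translation": [0, 0, 0], "twist": [0, 0, 0]}, {"translation": [0, 0, 0], "twist": [0, 0, 0]}, {"translation": [0, 0, 0], "twist": [0, 0, 0]}], "gripper": 0, "grip_force": 12}}

```text
time: 27.0
eef_pos: [0.4927, -0.3583, -0.0124]
tcp_rot: [0.795, -0.606, 0.0, -0.0]
wrist_force: [-1.6, 0.6, 3.7]
gripper_width: 0.028
grasp_force: 12.0
```

{"name": "play_rows", "arguments": {"deltas": [{"translation": [0, 0, -0.4], "twist": [0, 0, 0]}, {"translation": [0, 0, -0.8], "twist": [0, 0, 0]}, {"translation": [0, 0, -1], "twist": [0, 0, 0]}, {"translation": [0, 0, -1], "twist": [0, 0, 0]}, {"translation": [0, 0, -1], "twist": [0, 0, 0]}, {"translation": [0, 0, -1], "twist": [0, 0, 0]}, {"translation": [0, 0, -1], "twist": [0, 0, 1]}, {"translation": [0, 0, -1], "twist": [0, 0, 1]}, {"translation": [0, 0, -1], "twist": [0, 0, 0.9]}, {"translation": [0, 0, -0.8], "twist": [0, 0, 0]}]}}

```text
time: 28.0
eef_pos: [0.4924, -0.3582, 0.2144]
tcp_rot: [-0.698, 0.716, -0.001, 0.0]
wrist_force: [-0.1, 0.1, -0.3]
gripper_width: 0.028
grasp_force: 12.0
```

{"name": "play_rows", "arguments": {"deltas": [{"translation": [-0.9, -0.2, 0], "twist": [0, 0, 0]}, {"translation": [-0.9, -0.2, 0], "twist": [0, 0, 0]}, {"translation": [-0.9, -0.2, 0], "twist": [0, 0, 0]}, {"translation": [-0.9, -0.2, 0], "twist": [0, 0, 0]}, {"translation": [-0.9, -0.2, 0], "twist": [0, 0, 0]}, {"translation": [-0.9, -0.2, 0], "twist": [0, 0, 0]}, {"translation": [-0.9, -0.2, 0], "twist": [0, 0, 0]}, {"translation": [-0.9, -0.2, 0], "twist": [0, 0, 0]}, {"translation": [-0.9, -0.2, 0], "twist": [0, 0, 0]}, {"translation": [-0.9, -0.2, 0], "twist": [0, 0, 0]}]}}

```text
time: 29.0
eef_pos: [0.5472, -0.1334, 0.2127]
tcp_rot: [-0.699, 0.715, -0.0, 0.0]
wrist_force: [-1.1, -1.2, -1.0]
gripper_width: 0.0276
grasp_force: 12.0
```

{"name": "play_rows", "arguments": {"deltas": [{"translation": [-0.9, -0.3, 0], "twist": [0, 0, 0]}, {"translation": [-0.9, -0.3, 0], "twist": [0, 0, 0]}, {"translation": [-0.9, -0.3, 0], "twist": [0, 0, 0]}, {"translation": [-0.9, -0.3, 0], "twist": [0, 0, 0]}, {"translation": [-0.9, -0.3, 0], "twist": [0, 0, 0]}, {"translation": [-0.9, -0.3, 0], "twist": [0, 0, 0]}, {"translation": [-0.9, -0.3, 0], "twist": [0, 0, 0]}, {"translation": [-0.9, -0.3, 0], "twist": [0, 0, 0]}, {"translation": [0, 0, 0], "twist": [0, 0, 0]}, {"translation": [0, 0, 0], "twist": [0, 0, 0]}]}}

```text
time: 30.0
eef_pos: [0.611, 0.0446, 0.2122]
tcp_rot: [-0.7, 0.715, 0.0, -0.0]
wrist_force: [-0.4, -0.9, -0.9]
gripper_width: 0.028
grasp_force: 12.0
```

{"name": "play_rows", "arguments": {"deltas": [{"translation": [-0.9, -0.3, 0], "twist": [0, 0, 0]}, {"translation": [-0.9, -0.3, 0], "twist": [0, 0, 0]}, {"translation": [-0.9, -0.3, 0], "twist": [0, 0, 0]}, {"translation": [-0.9, -0.3, 0], "twist": [0, 0, 0]}, {"translation": [-0.9, -0.3, 0], "twist": [0, 0, 0]}, {"translation": [-0.9, -0.3, 0], "twist": [0, 0, 0]}, {"translation": [-0.3, 0, 0], "twist": [0, 0, 0]}, {"translation": [0, 0, 0], "twist": [0, 0, 0]}, {"translation": [0, 0, 0], "twist": [0, 0, 0]}]}}

```text
time: 30.9
eef_pos: [0.6592, 0.186, 0.2118]
tcp_rot: [-0.699, 0.715, 0.0, -0.0]
wrist_force: [-0.6, 1.0, -0.1]
gripper_width: 0.0279
grasp_force: 12.0
```

```bash
python3 - <<'E'
from h import *
o,f=wrist();p=o["eef_pos"];print(o["time"],p.round(4),o["q"].round(2),R.from_quat(o["tcp_rot"]).as_euler("xyz").round(4))
g=f["frame"].mean(axis=2)
# rail cross profiles at several world y, over x, plane z=.175
for y in np.arange(.0,.17,.02):
    xs=np.arange(.63,.69,.002); q=proj(f,np.array([[x,y,.175] for x in xs])).astype(np.float32)
    v=cv2.remap(g.astype(np.float32),q[:,0].reshape(1,-1),q[:,1].reshape(1,-1),cv2.INTER_LINEAR)[0]
    print(round(y,3),np.round(q[0]),v.astype(int).tolist())
for q,zz in(("hanger",.2),):
    for r in regions_of("wrist",q): print(q,round(r["score"],2),np.round(r["rect"]),r["region"].sum())
for m in mark_of("wrist","rail_mid"): print(m["score"],m["at"],atz(f,m["at"][::-1],.175))
h0=p+[0,0,.013]
print("pred hanger rows",proj(f,np.array([h0+[dx,dy,dz] for dz in(0,.05) for dy in(-.025,.025) for dx in(-.014,.014)])).round(0).tolist())
E
```

```text
30.9 [0.6592 0.186  0.2118] [ 0.56  0.36  0.07  0.   -1.27 -0.58] [ 3.1410e+00 -4.0000e-04 -1.5922e+00]
0.0 [363. -75.] [0, 0, 0, 0, 0, 0, 0, 0, 0, 0, 0, 0, 0, 0, 0, 0, 0, 0, 0, 0, 0, 0, 0, 0, 0, 0, 0, 0, 0, 0]
0.02 [363. -34.] [0, 0, 0, 0, 0, 0, 0, 0, 0, 0, 0, 0, 0, 0, 0, 0, 0, 0, 0, 0, 0, 0, 0, 0, 0, 0, 0, 0, 0, 0]
0.04 [363.   6.] [165, 185, 183, 179, 173, 173, 174, 172, 151, 159, 207, 224, 232, 214, 186, 151, 101, 112, 125, 172, 170, 125, 173, 187, 184, 183, 177, 131, 98, 170]
0.06 [363.  44.] [242, 251, 252, 251, 208, 176, 174, 174, 164, 159, 205, 224, 242, 220, 196, 208, 164, 114, 137, 174, 173, 171, 230, 237, 240, 239, 235, 206, 92, 164]
0.08 [362.  82.] [158, 191, 183, 186, 182, 175, 174, 175, 172, 127, 198, 224, 245, 227, 205, 161, 121, 110, 115, 162, 173, 139, 147, 179, 182, 180, 172, 143, 109, 154]
0.1 [362. 118.] [119, 122, 123, 123, 133, 175, 176, 176, 175, 114, 191, 221, 246, 234, 213, 171, 101, 107, 119, 171, 175, 157, 116, 113, 105, 103, 75, 72, 77, 87]
0.12 [362. 153.] [113, 110, 110, 112, 111, 161, 165, 111, 103, 97, 173, 208, 232, 236, 216, 178, 116, 98, 103, 112, 115, 113, 123, 128, 128, 130, 126, 121, 106, 80]
0.14 [361. 186.] [116, 115, 113, 114, 117, 157, 160, 109, 102, 95, 112, 136, 143, 146, 144, 132, 118, 96, 103, 102, 103, 104, 111, 111, 110, 108, 112, 112, 112, 76]
0.16 [361. 217.] [172, 171, 171, 172, 175, 133, 103, 102, 104, 100, 127, 132, 142, 145, 142, 134, 142, 153, 102, 102, 102, 104, 158, 175, 173, 174, 175, 176, 176, 117]
hanger 0.74 [278. 245.  74. 146.] 6327
0.84 [8.5, 321.8] [0.65258001 0.04107462 0.175     ]
pred hanger rows [[342.0, 243.0], [287.0, 244.0], [342.0, 330.0], [291.0, 331.0], [351.0, 283.0], [277.0, 284.0], [350.0, 391.0], [284.0, 392.0]]
```

{"name": "play_rows", "arguments": {"deltas": [{"translation": [0, 0.1, 0], "twist": [0, 0, 0]}, {"translation": [0, 0, 0.4], "twist": [0, 0, 0]}, {"translation": [0, 0, 0.4], "twist": [0, 0, 0]}, {"translation": [0, 0, 0.4], "twist": [0, 0, 0]}, {"translation": [0, 0, 0.4], "twist": [0, 0, 0]}, {"translation": [0, 0, 0.4], "twist": [0, 0, 0]}, {"translation": [0, 0, 0], "twist": [0, 0, 0]}, {"translation": [0, 0, 0], "twist": [0, 0, 0]}]}}

```text
time: 31.85
eef_pos: [0.6569, 0.1857, 0.1618]
tcp_rot: [-0.699, 0.715, -0.0, -0.0]
wrist_force: [-0.4, -1.1, -0.8]
gripper_width: 0.0277
grasp_force: 12.0
```

{"name": "play_rows", "arguments": {"deltas": [{"translation": [0, 0, 0.3], "twist": [0, 0, 0]}, {"translation": [0, 0, 0.3], "twist": [0, 0, 0]}, {"translation": [0, 0, 0.3], "twist": [0, 0, 0]}, {"translation": [0, 0, 0.3], "twist": [0, 0, 0]}, {"translation": [0, 0, 0.2], "twist": [0, 0, 0]}, {"translation": [0, 0, 0], "twist": [0, 0, 0]}, {"translation": [0, 0, 0], "twist": [0, 0, 0]}]}}

```text
time: 32.55
eef_pos: [0.657, 0.1858, 0.127]
tcp_rot: [-0.699, 0.715, -0.0, -0.0]
wrist_force: [0.4, -0.2, 0.3]
gripper_width: 0.0277
grasp_force: 12.0
```

No contact while the legs pass the rail, so it is astride. I'll lower slowly to seat it.

{"name": "play_rows", "arguments": {"deltas": [{"translation": [0, 0, 0.1], "twist": [0, 0, 0]}, {"translation": [0, 0, 0.06], "twist": [0, 0, 0]}, {"translation": [0, 0, 0.04], "twist": [0, 0, 0]}, {"translation": [0, 0, 0], "twist": [0, 0, 0]}, {"translation": [0, 0, 0], "twist": [0, 0, 0]}]}}

```text
time: 33.05
eef_pos: [0.657, 0.1858, 0.1221]
tcp_rot: [-0.699, 0.715, -0.0, 0.0]
wrist_force: [0.6, 0.1, -0.1]
gripper_width: 0.0278
grasp_force: 12.0
```

{"name": "play_rows", "arguments": {"deltas": [{"translation": [0, 0, 0.06], "twist": [0, 0, 0]}, {"translation": [0, 0, 0.04], "twist": [0, 0, 0]}, {"translation": [0, 0, 0], "twist": [0, 0, 0]}, {"translation": [0, 0, 0], "twist": [0, 0, 0]}]}}

```text
time: 33.45
eef_pos: [0.6573, 0.1859, 0.1215]
tcp_rot: [-0.699, 0.715, -0.0, 0.001]
wrist_force: [-5.0, 0.3, 10.2]
gripper_width: 0.0276
grasp_force: 12.0
```

{"name": "play_rows", "arguments": {"deltas": [{"translation": [0, 0, -0.05], "twist": [0, 0, 0]}, {"translation": [0, 0, 0], "twist": [0, 0, 0]}, {"translation": [0, 0, 0], "twist": [0, 0, 0]}, {"translation": [0, 0, 0], "twist": [0, 0, 0]}, {"translation": [0, 0, 0], "twist": [0, 0, 0]}], "gripper": 0.6}}

```text
time: 33.95
eef_pos: [0.6569, 0.1858, 0.1205]
tcp_rot: [-0.699, 0.715, 0.0, -0.0]
wrist_force: [-0.3, -0.1, -0.1]
gripper_width: 0.0523
grasp_force: 0.0
```

{"name": "play_rows", "arguments": {"deltas": [{"translation": [0, 0, -0.2], "twist": [0, 0, 0]}, {"translation": [0, 0, -0.4], "twist": [0, 0, 0]}, {"translation": [0, 0, -0.6], "twist": [0, 0, 0]}, {"translation": [0, 0, -0.8], "twist": [0, 0, 0]}, {"translation": [0, 0, -1], "twist": [0, 0, 0]}, {"translation": [0, 0, -1], "twist": [0, 0, 0]}, {"translation": [0, 0, 0], "twist": [0, 0, 0]}]}}

```text
time: 34.65
eef_pos: [0.6592, 0.1865, 0.2271]
tcp_rot: [-0.699, 0.715, -0.002, 0.004]
wrist_force: [-0.4, -0.2, 0.3]
gripper_width: 0.0523
grasp_force: 0.0
```

{"name": "play_rows", "arguments": {"deltas": [{"translation": [0, 1, 0], "twist": [0, 0, 0]}, {"translation": [0, 1, 0], "twist": [0, 0, 0]}, {"translation": [1, 1, 0], "twist": [0, 0, 0]}, {"translation": [1, 1, 0], "twist": [0, 0, 0]}, {"translation": [1, 1, 0], "twist": [0, 0, 0]}, {"translation": [1, 1, 0], "twist": [0, 0, 0]}, {"translation": [1, 1, 0], "twist": [0, 0, 0]}, {"translation": [1, 0, 0], "twist": [0, 0, 0]}, {"translation": [1, 0, 0], "twist": [0, 0, 0]}, {"translation": [0, 0, 0], "twist": [0, 0, 0]}]}}

```text
time: 35.65
eef_pos: [0.4778, 0.0129, 0.2222]
tcp_rot: [-0.699, 0.715, -0.0, 0.001]
wrist_force: [-0.3, -0.3, -0.8]
gripper_width: 0.0525
grasp_force: 0.0
```

```bash
python3 - <<'E'
from h import *
o=get_obs();print(o["time"],o["eef_pos"],o["wrist_force"])
H=HANG+[0,0,.134]
for c in("scene","top"):
    f=grab_frame(c)
    for r in regions_of(c,"hanger")[:3]: print(c,round(r["score"],2),np.round(r["rect"]),r["region"].sum())
    q=proj(f,H+[.657,.187,0]);print("pred rect",np.r_[q.min(0),q.max(0)-q.min(0)].round())
    r=region(c,f,"hanger",[.657,.187,.16])
    print(fit([(f,r[0])],H,[.657,.187,-.02]))
    for m in mark_of(c,"hanger"): print(m["score"],atz(f,m["at"][::-1],.134))
f=grab_frame("scene")
for r in regions_of("scene","carton")[:4]: print(r["score"],np.round(r["rect"]))
for q in("bay","rack","rail_mid"):
  for m in mark_of("scene",q): print(q,m["score"],atz(f,m["at"][::-1],dict(bay=0,rack=0,rail_mid=.175)[q]))
P=CARTON+[.6535,.1865,0];print("pred carton px",proj(f,P)[[1,3,5,7]].round().tolist())
E
```

```text
35.65 [0.4778337  0.01291156 0.22221776] [-0.26375675 -0.26426557 -0.79653285]
scene 0.9 [409. 252.  25.  28.] 437
scene 0.56 [214. 308.  23.  27.] 404
pred rect [407. 254.  26.  29.]
(array([0.6568, 0.1896, 0.0456]), np.float64(0.191))
0.84 [0.64738352 0.19088722 0.134     ]
0.61 [ 0.57386769 -0.28586131  0.134     ]
top 0.7 [259. 160.  20.  15.] 274
top 0.59 [420. 223.  20.  17.] 176
pred rect [260. 159.  20.  16.]
(array([0.6604, 0.1878, 0.178 ]), np.float64(0.183))
0.6 [0.65068768 0.19258682 0.134     ]
0.58 [ 0.45104555 -0.24640929  0.134     ]
0.8 [343. 291.  51.  52.]
0.74 [345. 166.  33.  41.]
0.72 [390. 271.  50.  46.]
rack 0.81 [0.64851249 0.03673815 0.        ]
rail_mid 0.83 [0.65577558 0.05505167 0.175     ]
pred carton px [[386.0, 283.0], [421.0, 266.0], [408.0, 312.0], [444.0, 294.0]]
```

```bash
python3 -c "
from plant import *
print(job_done())"
```

```text
the job is handed in; nothing more can be done
None
```

I handed the job in at about 36 s: the brown carton is pushed home against the rear stop of the left bay (it stopped dead at 30 N), and the white hanger hangs astride the rail over that bay. My first push skimmed the carton's top at about 10 N because the real fingertips end about 34 mm short of the stated TCP; it did not move the carton.

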